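# Turn the tumbling mixer's wheel until its filling stem points up

### The job

The hand-turned powder mixer on the lab bench must be opened next: gently push its spokes round, one after another, until the short capped filling stem on the wheel points straight up, and leave the wheel standing still there. Only push the spokes, without gripping them, leave the stem itself untouched, and do not disturb the bowl, the jar or the beaker standing around it.

Things in the scene. Friction and masses are not known exactly. Their poses are not given: they have to be found in the camera images.
- mixer: grey fixed stand of the tumbling mixer; origin on the bench straight below the wheel's centre; its x axis is along the wheel's level axle, away from the robot (yaw up to 0.35 rad), y to the left in the wheel's plane, z up. Base plate 170 (x -105 to 65) x 200 (y) x 14 mm high; one post 60 mm wide on the robot's side, x -98 to -58 mm, 195 mm high
- hub (a point): centre of the wheel, on the axle in the plane of the spokes, 165 mm above the bench. The wheel is a steel drum (radius 50, length 60 mm) with six round steel spokes (12 mm thick) standing out radially 60 degrees apart, without outer rim, each ending in a black ball of 18 mm diameter (ball centre 130 mm from the axle)
- wheel (a joint): turn of the wheel about the mixer's x axle, rad; 0 or any whole turn = stem up; growing values move the wheel's top towards the mixer's -y. At value q the stem lies at angle q, the spokes at q + 30, 90, 150, 210, 270, 330 degrees; angle a is at y = -r sin a, z = r cos a from the hub. Turns both ways without stops, balanced, friction about 0.2 N m holds it. Starts 92 to 180 degrees from up, either side
- stem_tip (a point): middle of the outer face of the filling stem's cap, 84 mm from the axle; its z axis points outwards along the stem. The stem is a short steel neck of 16 mm diameter with a 20 mm steel cap, standing radially out of the drum half-way between two spokes, 34 mm long and so shorter than the spokes
- bowl: bystander: orange plastic bowl, 130 mm wide, 60 mm high, loose; origin at the centre of its underside
- jar: bystander: white jar with a lid, 56 mm wide, 85 mm high, loose; origin at the centre of its underside
- beaker: bystander: clear beaker, 60 mm wide, 80 mm high, loose; origin at the centre of its underside

How it is judged:
At the end, for the whole second after the job is handed in: The stem points straight up to within 0.1 rad (about 6 degrees), the wheel is at rest (under 0.05 rad/s), and bowl, jar and beaker stand within 20 mm of where they were (angle between stem_tip's own z axis and vertical below 0.1 rad and velocity of joint wheel between -0.05 and 0.05 rad/s and distance of each of bowl, jar, beaker from where it was at the start of the episode below 0.02 m); the robot touches nothing.
It fails at once if the filling stem or its cap is pushed (more than 1.5 N) (contact force between any of wheel_c0, wheel_c1 and anything else above 1.5 N).
It fails at once if the mixer or a spoke is pushed or pinched hard (more than 25 N) (contact force between any of the arm, the fingers and mixer above 25 N).
It fails at once if the bowl is shoved, lifted or tipped (20 mm or 0.3 rad) (distance of bowl from where it was at the start of the episode above 0.02 m or angle between bowl's own z axis and vertical above 0.3 rad).
It fails at once if the jar is shoved, lifted or tipped (20 mm or 0.3 rad) (distance of jar from where it was at the start of the episode above 0.02 m or angle between jar's own z axis and vertical above 0.3 rad).
It fails at once if the beaker is shoved, lifted or tipped (20 mm or 0.3 rad) (distance of beaker from where it was at the start of the episode above 0.02 m or angle between beaker's own z axis and vertical above 0.3 rad).
It also fails if it takes over 67 s, if anything falls off the work surface, if the arm or the gripper's body presses on something with over 40 N, if the wrist force passes 120 N, or if a joint passes its speed limit or range.

### The arm

A 6-joint arm with a two-finger parallel gripper is mounted at the origin on the work surface. World frame = base frame: x ahead of the robot, y to its left, z up, the work surface at z = 0. Lengths are in m, angles in rad, forces in N, time in s.
With the tool pointing down it reaches from about 0.225 to 0.875 m from the base axis. Payload 3.4 kg.
Tool frame: the origin (TCP) lies at the very end of the fingers, on their centre line; the grasp point (between the pads) lies manip.pinch_z behind it (manip.pinch_z is the distance from the TCP to the grasp point, in m); z points along the fingers, y is the direction in which the jaws open and shut (so a half turn about z gives the same grasp; the last joint's range is limited). The gripper opens to 85 mm and grips with 20 to 120 N. Pads are 22 mm wide; open, the fingers measure 114 mm over their backs; the gripper's body (76 mm by 85 mm) begins 54 mm behind the grasp point. The pads swing forward as they close: fully open they stand 13 mm farther back than shut.
Start: joints at [1.012, 0.276, 1.505, -0, 1.361, -0.121], TCP at [0.244, 0.521, 0.231] pointing down, gripper open.
Joint ranges: [-2.89, 2.89], [-0.75, 2.08], [0.22, 2.7], [-1.18, 4.32], [0.11, 2.71], [-2.7, 2.7]. Speed limits (rad/s): [2.57, 2.57, 3.14, 3.14, 3.14, 3.14].

### API

Orientations are given as a unit quaternion [w, x, y, z].
In Python, from rig import manip, imaging, workorder gives the robot as it stands.
- The arm moves only by the tool apply_moves, never from a script. Its argument "moves" is one flat list of numbers, 7 for each row, row after row: the finger opening in m, from 0 to 0.0854, then the shift along the tool's x, y, z in m, then the turn, a rotation vector about the tool's x, y, z in rad. In form: [jaw, tx, ty, tz, rx, ry, rz, jaw, tx, ty, tz, rx, ry, rz, ...]. A call has exactly 8 rows; each row shifts and turns the pose as measured when the row begins, along the tool's axes as they then stand; what a row does not reach is not made up. A row lasts 1/12 s, in which the tool goes at most 41.7 mm and 7.16 degrees, less where a joint would pass 70% of its speed; a pose out of reach is approached as far as the arm can. A call with a gripper value outside its range is refused whole. The fingers move at their own pace and stop on an object; "newtons" is the grip in N (left out, the last holds). Time passes only in rows, so rows that do not move let the fingers close, or fill a call up. It gives the time, the measured TCP pose, the force and the opening at its end, in the units of the state.
- manip.get_state(): the state, without advancing time (a new reading comes with each control period).
- imaging.get_image(name): name is "side" or "top"; returns a dict with "image" (480x640x3 uint8, red, green, blue), "range_z" (480x640 float32, m along the optical axis (not along the pixel's ray), 0 where there is no reading), "fx", "fy", "cx", "cy" (pixels), "R" (3x3) and "t" (3): a world point X has camera coordinates R X + t. Camera axes: x right, y down, z forward; pixel columns grow to the right and rows downward; lengths in m; the calibration is good to about 2 mm. A picture is of the moment at which its call begins.
- workorder.sign_off(): hands the job in, once; it reports no verdict.
The state is a dict: "clock": time; "qpos": joint angles; "qd": joint speeds; "effort": joint torques, N m; "position": TCP position; "ee_rot": TCP orientation; "contact_force": force on the tool from outside, world axes, zero at the start; "moment": the same for the moment, N m; "width": finger opening in m.
Only numpy, scipy, OpenCV 4.12 (cv2) and the standard library are available. Lean on these libraries where they do the work, as an engineer would, in place of code of your own. Each camera call takes 0.05 s, during which the arm holds its last target.

## Working session

There is one attempt and no reset: what is moved stays moved. The work goes in short steps, Python scripts to look and compute and a tool call to move; the robot and the scene stay as the last step left them, time stands still between calls to the robot, and variables do not carry over. Pictures are saved under pics/ and viewed, and the job is handed in when it is done.

Besides the shell and the picture viewer there is one more tool, called after "Request:" as name(argument=value, ...) on one line, values as JSON. apply_moves: Moves the arm, as the interface text tells. Its arguments: {"type":"object","properties":{"moves":{"type":"array"},"newtons":{"type":"number"}},"required":["moves"]}

```bash
mkdir -p pics; ls; python3 - <<'E'
from rig import manip, imaging, workorder
import cv2
print(manip.get_state(), manip.pinch_z)
for n in("side","top"):
    d=imaging.get_image(n); cv2.imwrite(f"pics/{n}0.png",d["image"][:,:,::-1])
    import numpy as np
    np.savez(f"{n}0.npz",**d)
    print(n,d["fx"],d["fy"],d["cx"],d["cy"],d["R"],d["t"])
E
```

```text
pics
{'clock': 0.0, 'qpos': array([ 1.01204297e+00,  2.76567381e-01,  1.50615198e+00, -1.37372085e-05,
        1.36070555e+00, -1.21002764e-01]), 'qd': array([ 1.07675326e-03,  5.97694292e-04,  4.58180313e-05, -5.06675695e-04,
       -2.07988911e-03,  5.77663452e-04]), 'effort': array([-6.93330512e-04, -4.16776335e+01, -2.45802212e+01, -3.67527982e-04,
        1.13177451e-02, -2.39163164e-06]), 'position': array([0.24346492, 0.52031255, 0.23044796]), 'ee_rot': array([-2.99079748e-04,  2.17130397e-01,  9.76142178e-01, -8.65960954e-04]), 'contact_force': array([-0.02803503, -0.43889631, -0.07895184]), 'moment': array([0.01292594, 0.02239647, 0.03646746]), 'width': 0.0850662226664698} 0.0187
side 539.4636848525134 539.4636848525134 318.4501691407928 245.93951476240287 [[-0.99483376 -0.09973568  0.01893639]
 [-0.08453992  0.71064903 -0.69844896]
 [ 0.05620315 -0.69644149 -0.7154093 ]] [0.60593293 0.15154848 1.21666149]
top 529.8519978672904 529.8519978672904 319.5779440914394 244.93893122833416 [[-0.00382599 -0.99988929 -0.01437969]
 [-0.9924978   0.00555418 -0.12213629]
 [ 0.12220264  0.01380452 -0.99240916]] [0.04564552 0.61535904 1.20928323]
```

View pics/side0.png

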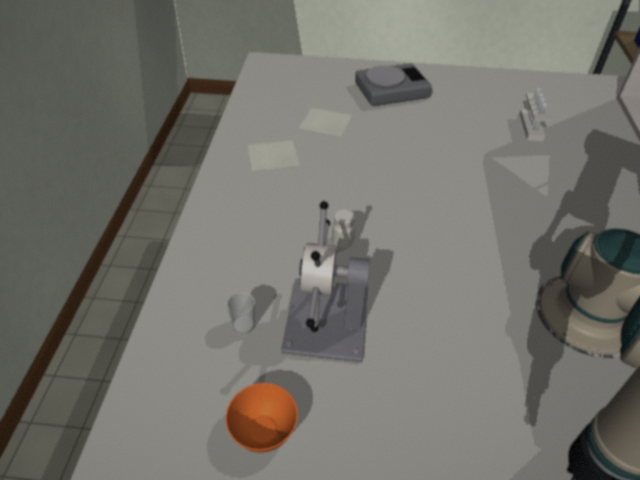

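View pics/top0.png

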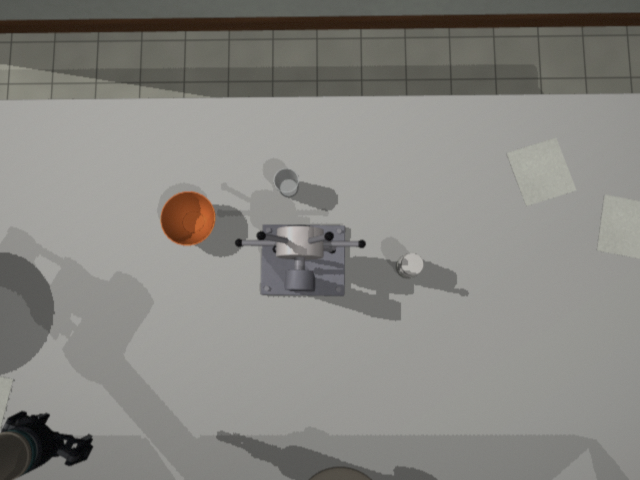

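```bash
cat > h.py <<'E'
import numpy as np, cv2
def load(n): return dict(np.load(n+".npz"))
def cloud(d):
    v,u=np.mgrid[:480,:640]; z=d["range_z"]
    P=np.stack([(u-d["cx"])/d["fx"]*z,(v-d["cy"])/d["fy"]*z,z],-1)
    return (P-d["t"])@d["R"]
def proj(d,X):
    c=np.asarray(X)@d["R"].T+d["t"]; return np.stack([c[...,0]/c[...,2]*d["fx"]+d["cx"],c[...,1]/c[...,2]*d["fy"]+d["cy"]],-1)
E
python3 - <<'E'
from h import *
t=load("top0");s=load("side0")
for n,d,(u0,u1,v0,v1) in(("t",t,(220,440,160,310)),("s",s,(220,390,190,370))):
    cv2.imwrite(f"pics/z{n}0.png",cv2.resize(d["image"][v0:v1,u0:u1,::-1],None,fx=3.5,fy=3.3,interpolation=cv2.INTER_CUBIC)[:600,:800])
np.set_printoptions(precision=4,suppress=True)
for n,d in(("t",t),("s",s)):
    P=cloud(d); im=d["image"].astype(int); ok=d["range_z"]>0
    box=ok&(P[...,0]>.3)&(P[...,0]<.9)&(abs(P[...,1])<.35)
    m=(box&(P[...,2]>.03)&(im.max(-1)<45)).astype(np.uint8)
    k,l,st,c=cv2.connectedComponentsWithStats(m)
    for i in range(1,k):
        if st[i,4]>=8: print(n,c[i],st[i,4],np.median(P[l==i],0))
    o=box&(im[...,0]>150)&(im[...,2]<90)&(P[...,2]>.01); print("bowl",P[o].mean(0),P[o].min(0),P[o].max(0))
    base=box&(abs(P[...,2]-.014)<.006)&(im.max(-1)<120)&(im.max(-1)>60)
    post=box&(abs(P[...,2]-.195)<.006)
    print("base",base.sum(),"post",post.sum(),np.median(P[post],0))
    for nm,(u,v) in {"jar":(412,265),"beaker":(289,187),"post":(300,282)}.items():
        if n=="t": print(nm,P[v,u])
E
```

```text
t [261.2264 235.4717] 53 [0.6049 0.1504 0.2816]
t [328.614  236.0351] 57 [0.6019 0.0215 0.2859]
t [238.4242 242.3333] 33 [0.6063 0.2132 0.1674]
t [361.5806 243.5161] 31 [ 0.6004 -0.0478  0.1763]
t [273.6667 248.6667] 9 [0.6046 0.1484 0.0567]
bowl [0.6786 0.3138 0.031 ] [0.6164 0.288  0.01  ] [0.7405 0.3496 0.0642]
base 2652 post 553 [0.5411 0.0848 0.1936]
jar [ 0.563  -0.1653  0.0866]
beaker [0.7634 0.1177 0.004 ]
post [0.5202 0.0807 0.1965]
s [323.5806 204.871 ] 31 [0.6013 0.0283 0.2849]
s [315.1875 255.9583] 48 [0.6044 0.1584 0.2805]
s [311.3846 324.5769] 78 [0.6052 0.2159 0.1645]
bowl [0.6774 0.3099 0.0337] [0.6167 0.2878 0.01  ] [0.7413 0.3466 0.0642]
base 4315 post 538 [0.5423 0.1024 0.194 ]
```

```bash
ls pics
```

```text
side0.png
top0.png
zs0.png
zt0.png
```

View pics/zt0.png

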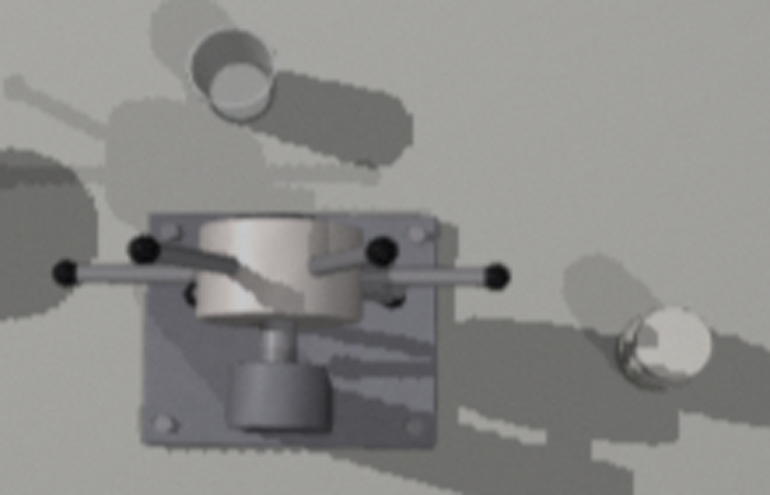

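View pics/zs0.png

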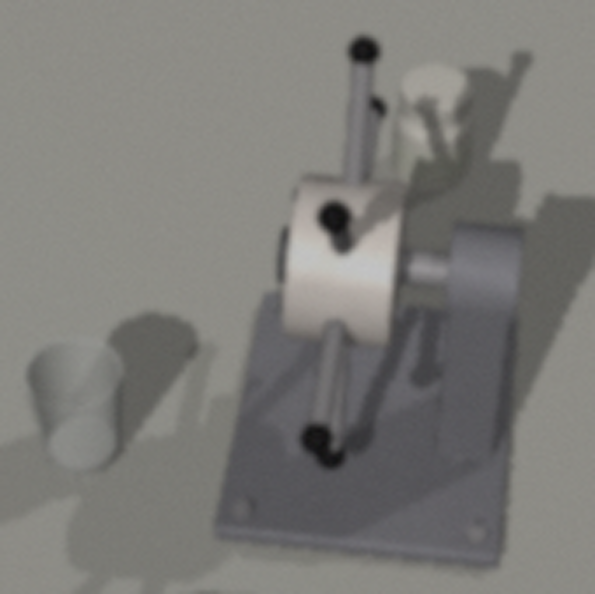

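```bash
cat >> h.py <<'E'
def wp(p,a,r,x=0.):
    """p=(hx,hy,yaw); world pt at wheel angle a (rad), radius r, axial x"""
    hx,hy,yaw=p; c,s=np.cos(yaw),np.sin(yaw)
    a=np.asarray(a,float); y=-r*np.sin(a); z=r*np.cos(a)+.165
    return np.stack([hx+c*x-s*y,hy+s*x+c*y,z],-1)
E
python3 - <<'E'
from h import *
from scipy.optimize import least_squares
t=load("top0");s=load("side0")
np.set_printoptions(precision=4,suppress=True)
T=[(261.23,235.47,-30),(328.61,236.04,30),(238.42,242.33,-90),(361.58,243.52,90)]
S=[(323.58,204.87,30),(315.19,255.96,-30)]
def f(v):
    o=[]
    for d,L in((t,T),(s,S)):
        a=np.radians([l[2] for l in L])+v[3]
        o.append((proj(d,wp(v[:3],a,.13))-np.array(L)[:,:2]).ravel())
    return np.concatenate(o)
r=least_squares(f,[.6,.085,0,0]); print(r.x,np.degrees(r.x[3]),f(r.x).round(1))
p=r.x[:3];e=r.x[3]
print("hub",p)
for n,d in(("top",t),("side",s)):
    im=d["image"][:,:,::-1].copy(); im=cv2.resize(im,None,fx=4,fy=4,interpolation=cv2.INTER_CUBIC)
    for a,c in((-120,(0,0,255)),(120,(0,255,0)),(180,(255,0,0))):
        for rr in (.05,.084):
            for dx in(-.01,.01):
              u=proj(d,wp(p,np.radians(a)+e,rr,dx)); cv2.circle(im,tuple((u*4+2).astype(int)),3,c,-1)
    for a in(-150,150,90,-90,30,-30):
        u=proj(d,wp(p,np.radians(a)+e,.13)); cv2.circle(im,tuple((u*4+2).astype(int)),16,(0,255,255),1)
    h=proj(d,wp(p,0,0)); x,y=(h*4).astype(int); cv2.imwrite(f"pics/o{n}.png",im[y-290:y+300,x-300:x+390])
P=cloud(t)
# bowl etc
ok=t["range_z"]>0
for nm,(u0,u1,v0,v1) in {"jar":(385,440,245,290),"beaker":(265,310,160,205),"bowl":(155,222,185,250)}.items():
    Q=P[v0:v1,u0:u1].reshape(-1,3); Q=Q[(Q[:,2]>.02)]; print(nm,Q.min(0),Q.max(0))
E
```

```text
[ 0.6039  0.083  -0.0196 -0.0382] -2.1891924269583054 [-0.7  0.  -0.1  0.   0.4  0.3 -0.2  0.2 -0.2 -0.2 -0.2 -0.7]
hub [ 0.6039  0.083  -0.0196]
jar [ 0.4631 -0.1885  0.0206] [0.5937 0.0255 1.2759]
beaker [0.4631 0.0255 0.0201] [0.7932 0.1491 1.2759]
bowl [0.4631 0.0255 0.02  ] [0.7428 0.4166 1.2759]
```

View pics/otop.png

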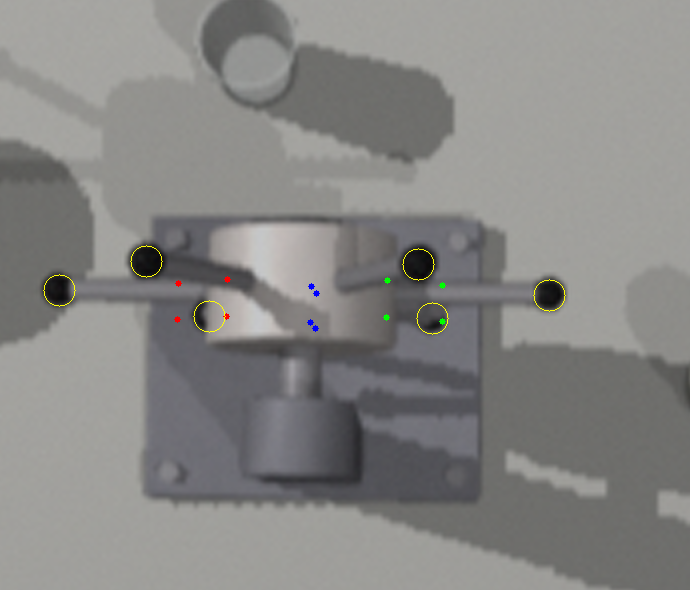

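View pics/oside.png

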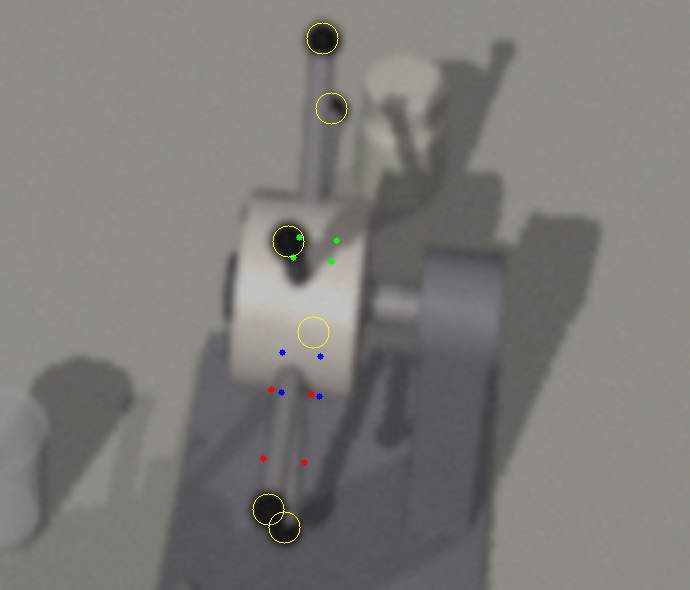

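```bash
python3 - <<'E'
from h import *
t=load("top0")
im=t["image"][225:265,250:355,::-1]
im=cv2.convertScaleAbs(cv2.resize(im,None,fx=7,fy=7,interpolation=cv2.INTER_CUBIC),alpha=1.6)
cv2.imwrite("pics/zz.png",im)
P=cloud(t)
np.set_printoptions(precision=3,suppress=True,linewidth=200)
for u0,u1 in((263,282),(318,340)):
  print(P[238:256,u0:u1,2])
E
```

```text
[[0.275 0.275 0.265 0.269 0.266 0.264 0.261 0.258 0.258 0.254 0.251 0.248 0.244 0.244 0.24  0.238 0.238 0.232 0.23 ]
 [0.015 0.014 0.011 0.017 0.258 0.255 0.257 0.251 0.25  0.251 0.25  0.248 0.243 0.245 0.239 0.24  0.235 0.232 0.229]
 [0.165 0.168 0.17  0.167 0.166 0.165 0.168 0.164 0.167 0.242 0.244 0.242 0.241 0.241 0.237 0.236 0.23  0.231 0.227]
 [0.17  0.167 0.171 0.168 0.165 0.167 0.169 0.166 0.171 0.169 0.172 0.168 0.169 0.169 0.233 0.233 0.229 0.228 0.225]
 [0.166 0.164 0.169 0.172 0.169 0.167 0.171 0.167 0.17  0.174 0.167 0.169 0.171 1.276 0.185 0.194 0.198 0.199 0.198]
 [0.167 0.168 0.168 0.169 0.167 0.168 0.165 0.171 0.17  0.168 0.17  0.166 0.168 0.177 0.183 0.189 0.191 0.194 0.199]
 [0.171 0.167 0.166 0.165 0.164 0.166 0.166 0.169 0.168 0.169 0.168 0.169 0.171 0.172 0.184 0.189 0.194 0.196 0.202]
 [0.16  0.163 0.16  0.162 0.166 0.161 0.159 0.164 0.161 0.164 0.161 0.161 0.166 0.177 0.184 0.19  0.192 0.196 0.202]
 [0.014 0.013 0.013 0.014 0.013 0.014 0.017 0.009 0.014 0.017 0.053 0.057 0.06  0.179 0.186 0.19  0.192 0.2   0.198]
 [0.015 0.017 0.006 0.01  0.015 0.011 0.012 0.0
[... 2737 characters left out ...]
0.012 0.013 0.021 0.013]
 [0.191 0.195 0.191 0.18  0.177 0.011 0.017 0.01  0.013 0.015 0.011 0.067 0.066 0.061 0.061 0.057 0.062 0.013 0.01  0.017 0.011 0.015]
 [0.192 0.193 0.185 0.186 0.176 0.012 0.011 0.013 0.013 0.015 0.014 0.015 0.058 0.057 0.059 0.06  0.013 0.013 0.013 0.013 0.015 0.018]
 [0.194 0.192 0.186 0.185 0.175 0.014 0.015 1.276 0.01  0.01  0.015 0.011 0.013 0.012 0.012 0.012 0.014 0.011 0.016 0.014 0.01  0.011]
 [0.194 0.191 0.187 0.188 0.181 0.015 0.016 0.012 0.016 0.014 0.016 0.014 0.017 0.017 0.017 0.011 0.017 0.013 0.013 0.018 0.017 0.012]
 [0.192 0.188 0.186 0.182 0.175 0.018 0.013 0.015 0.016 0.013 0.014 0.014 0.018 0.011 0.012 0.011 0.009 0.013 0.016 0.017 0.011 0.02 ]]
```

View pics/zz.png

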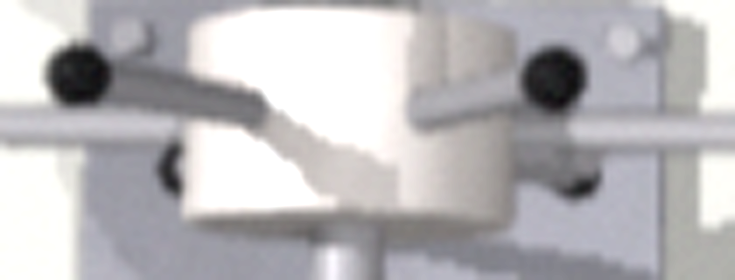

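Request:
apply_moves(moves=[0, 0, 0, -0.02, 0, 0, 0.12, 0, 0, 0, -0.02, 0, 0, 0.12, 0, 0, 0, -0.02, 0, 0, 0.12, 0, 0, 0, -0.02, 0, 0, 0.12, 0, 0, 0, -0.02, 0, 0, 0.12, 0, 0, 0, -0.02, 0, 0, 0.12, 0, 0, 0, -0.02, 0, 0, 0.12, 0, 0, 0, -0.01, 0, 0, 0.12], newtons=30)

```text
clock: 0.77
position: [0.2417, 0.5175, 0.3782]
ee_rot: [0.002, 0.658, 0.753, -0.011]
contact_force: [1.1, 0.7, 0.3]
width: -0.0
```

```bash
cat > st.py <<'E'
from rig import manip
import numpy as np, sys
from scipy.spatial.transform import Rotation as Ro
from h import *
np.set_printoptions(precision=4,suppress=True)
P=(.6039,.083,-.0196)
def rep(dy,z,dx=0):
    """target: wheel-frame lateral dy (left), height z"""
    s=manip.get_state(); R=Ro.from_quat(s["ee_rot"],scalar_first=True)
    yaw=P[2]; Z=np.array([0,0,-1.]); X=np.array([-np.sin(yaw),np.cos(yaw),0]); Rt=Ro.from_matrix(np.stack([X,np.cross(Z,X),Z],1))
    T=wp(P,0,0,dx)+np.array([0,0,z-.165])+X*dy
    pw=s["position"]-wp(P,0,0)
    print("t",s["clock"],"pos",s["position"],"wheel y",pw@X,"F",s["contact_force"],"w",s["width"],"q",s["qpos"])
    print("to go tool:",R.inv().apply(T-s["position"]),"rot",(R.inv()*Rt).as_rotvec(), "T",T)
if __name__=="__main__": rep(*map(float,sys.argv[1:]))
E
python3 st.py -0.09 0.36
```

```text
t 0.7667 pos [0.2417 0.5175 0.3782] wheel y 0.42733923193030554 F [1.1242 0.729  0.3204] w -2.7719657325160957e-05 q [1.012  0.2397 1.2024 0.     1.7212 0.8769]
to go tool: [-0.5679  0.2868  0.0237] rot [-0.0126  0.0177  0.1547] T [ 0.6021 -0.007   0.36  ]
```

Request:
apply_moves(moves=[0, -0.02, 0.01, 0, 0, 0, 0.08, 0, -0.03, 0.02, 0, 0, 0, 0.075, 0, -0.032, 0.022, 0, 0, 0, 0, 0, -0.032, 0.022, 0, 0, 0, 0, 0, -0.032, 0.022, 0, 0, 0, 0, 0, -0.032, 0.022, 0, 0, 0, 0, 0, -0.032, 0.022, 0, 0, 0, 0, 0, -0.032, 0.022, 0, 0, 0, 0])

```text
clock: 1.43
position: [0.4041, 0.2729, 0.3787]
ee_rot: [-0.0, 0.713, 0.701, -0.01]
contact_force: [0.7, 0.2, -0.3]
width: 0.0003
```

```bash
python3 st.py -0.09 0.36
```

```text
t 1.4333 pos [0.4041 0.2729 0.3787] wheel y 0.18598514125266385 F [ 0.7398  0.2222 -0.2849] w 0.00031704889674906726 q [ 0.4554  0.1031  1.3724 -0.0056  1.6846  0.4714]
to go tool: [-0.2763  0.2029  0.0195] rot [-0.014   0.0134  0.003 ] T [ 0.6021 -0.007   0.36  ]
```

Request:
apply_moves(moves=[0, -0.034, 0.025, 0, -0.003, 0.003, 0, 0, -0.034, 0.025, 0, -0.003, 0.003, 0, 0, -0.034, 0.025, 0, -0.003, 0.003, 0, 0, -0.034, 0.025, 0, -0.003, 0.003, 0, 0, -0.034, 0.025, 0, -0.003, 0.002, 0, 0, -0.034, 0.025, 0, 0, 0, 0, 0, -0.034, 0.025, 0, 0, 0, 0, 0, -0.034, 0.025, 0, 0, 0, 0])

```text
clock: 2.1
position: [0.5929, -0.0021, 0.3763]
ee_rot: [-0.002, 0.713, 0.701, -0.0]
contact_force: [-0.0, 0.8, 0.3]
width: 0.0002
```

```bash
python3 st.py -0.09 0.264
```

```text
t 2.1 pos [ 0.5929 -0.0021  0.3763] wheel y -0.08526709827706425 F [-0.0039  0.7583  0.3336] w 0.00015155372835307332 q [-0.1221  0.2642  1.1733  0.0021  1.707  -0.1047]
to go tool: [-0.005   0.0096  0.1122] rot [-0.0027 -0.0024  0.0025] T [ 0.6021 -0.007   0.264 ]
```

Request:
apply_moves(moves=[0, -0.01, 0.005, 0, 0, 0, 0, 0, -0.005, 0.004, 0.005, 0, 0, 0, 0, 0, 0, 0.02, 0, 0, 0, 0, 0, 0, 0.025, 0, 0, 0, 0, 0, 0, 0.025, 0, 0, 0, 0, 0, 0, 0.02, 0, 0, 0, 0, 0, 0, 0.012, 0, 0, 0, 0, 0, 0, 0, 0, 0, 0])

```text
clock: 2.77
position: [0.6028, -0.0223, 0.2584]
ee_rot: [-0.004, 0.716, 0.698, -0.002]
contact_force: [-0.0, -0.9, 0.6]
width: -0.0004
```

```bash
python3 st.py 0.05 0.264; cat > look.py <<'E'
import sys
from rig import imaging
from h import *
from scipy.optimize import minimize_scalar
from st import P
k=sys.argv[1]
for n in sys.argv[2:]:
    d=imaging.get_image(n); np.savez(n+k,**d)
    h=proj(d,wp(P,0,0)); x,y=(h).astype(int)
    cv2.imwrite(f"pics/{n}{k}.png",cv2.resize(d["image"][max(0,y-90):y+90,x-110:x+110,::-1],None,fx=3.3,fy=3.3,interpolation=cv2.INTER_CUBIC))
    C=cloud(d)-wp(P,0,0); yaw=P[2]; wx=C[...,0]*np.cos(yaw)+C[...,1]*np.sin(yaw); wy=-C[...,0]*np.sin(yaw)+C[...,1]*np.cos(yaw); wz=C[...,2]
    r=np.hypot(wy,wz); a=np.degrees(np.arctan2(-wy,wz))
    im=d["image"].max(-1)
    m=((d["range_z"]>0)&(abs(wx)<.016)&(r>.112)&(r<.146)&(im<60)).astype(np.uint8)
    kk,l,st,c=cv2.connectedComponentsWithStats(m)
    for i in range(1,kk):
        if st[i,4]>=12: 
            # ball centre: push 7 mm down the mean ray
            uv=c[i]; best=min(np.arange(-180,180,.25),key=lambda A:np.hypot(*(proj(d,wp(P,np.radians(A),.13))-uv))+ (0 if abs((A-np.median(a[l==i])+180)%360-180)<25 else 99))
            print(n,uv.round(1),st[i,4],"ball angle",best)
    m=(abs(wx)<.012)&(r>.06)&(r<.09)&(d["range_z"]>0)
    hh,_=np.histogram(a[m],np.arange(-180,181,10)); print(n,"r60-90 hist",{int(-180+10*i):int(v) for i,v in enumerate(hh) if v>3})
E
python3 look.py 1 top
```

```text
t 2.7667 pos [ 0.6028 -0.0223  0.2584] wheel y -0.10527449948758212 F [-0.0411 -0.9463  0.5578] w -0.000422635619501042 q [-0.1532  0.3107  1.3876  0.0016  1.4526 -0.1284]
to go tool: [ 0.1553 -0.0018 -0.0052] rot [-0.0091 -0.0028 -0.0054] T [0.6049 0.133  0.264 ]
top [261.3 235.5] 61 ball angle -31.5
top [330.3 235.9] 33 ball angle 29.5
top [238.3 242.4] 43 ball angle -90.0
top [273.8 248.5] 12 ball angle -149.5
top r60-90 hist {-100: 18, -90: 61, -40: 11, -30: 43, 20: 14, 80: 74, 110: 32}
```

View pics/top1.png

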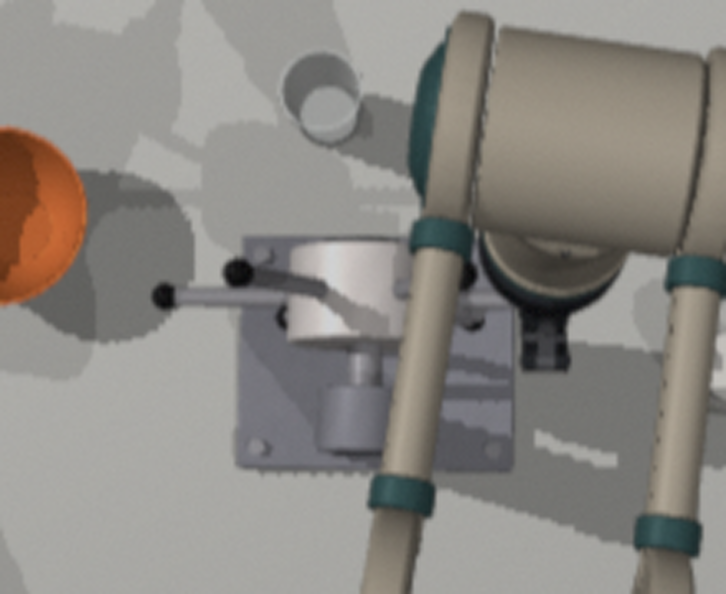

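Request:
apply_moves(moves=[0, 0.005, 0, -0.002, 0, 0, 0, 0, 0.005, 0, -0.001, 0, 0, 0, 0, 0.004, 0, -0.001, 0, 0, 0, 0, 0.004, 0, 0, 0, 0, 0, 0, 0.005, 0, 0, 0, 0, 0, 0, 0.006, 0, 0, 0, 0, 0, 0, 0.006, 0, 0, 0, 0, 0, 0, 0.006, 0, 0, 0, 0, 0])

```text
clock: 3.48
position: [0.6063, 0.0208, 0.2721]
ee_rot: [0.003, 0.715, 0.699, -0.0]
contact_force: [0.2, -3.9, 2.3]
width: -0.0001
```

```bash
python3 st.py 0.042 0.262
```

```text
t 3.4833 pos [0.6063 0.0208 0.2721] wheel y -0.06212206717813524 F [ 0.1632 -3.8569  2.3435] w -8.726635926446918e-05 q [-0.0777  0.303   1.3655 -0.0044  1.4683 -0.0534]
to go tool: [ 0.1042 -0.0041  0.0096] rot [ 0.0045  0.0046 -0.0043] T [0.6047 0.125  0.262 ]
```

Request:
apply_moves(moves=[0, 0.007, 0, 0.001, 0, 0, 0, 0, 0.007, 0, 0.002, 0, 0, 0, 0, 0.007, 0, 0.002, 0, 0, 0, 0, 0.007, 0, 0.002, 0, 0, 0, 0, 0.007, 0, 0.001, 0, 0, 0, 0, 0.007, 0, 0, 0, 0, 0, 0, 0.007, 0, 0, 0, 0, 0, 0, 0.007, 0, 0, 0, 0, 0])

```text
clock: 4.15
position: [0.6077, 0.0833, 0.2624]
ee_rot: [0.003, 0.716, 0.699, 0.0]
contact_force: [0.7, -3.5, -1.4]
width: -0.0002
```

```bash
python3 st.py 0.042 0.262;python3 look.py 2 top side
```

```text
t 4.15 pos [0.6077 0.0833 0.2624] wheel y 0.0003854110617240179 F [ 0.6988 -3.4997 -1.3824] w -0.00015078294924249713 q [ 0.0253  0.3177  1.3675 -0.0041  1.4523  0.0497]
to go tool: [ 0.0416 -0.004   0.0002] rot [ 0.0043  0.0039 -0.0043] T [0.6047 0.125  0.262 ]
top [348.6 238.5] 51 ball angle 50.25
top [255.6 246.8] 20 ball angle -127.0
top [356.2 246.4] 30 ball angle 110.25
top r60-90 hist {-130: 29, -70: 83, 40: 25, 70: 43, 80: 10, 100: 6, 110: 4}
side [318.7 225.7] 176 ball angle -6.0
side [310.5 302.9] 60 ball angle -70.75
side [311.7 334.7] 46 ball angle -127.0
side r60-90 hist {-130: 62, -70: 49, -20: 53, 40: 15, 70: 25}
```

Request:
apply_moves(moves=[0, 0.006, 0, 0, 0, 0, 0, 0, 0.006, 0, 0, 0, 0, 0, 0, 0.006, 0, 0, 0, 0, 0, 0, 0.006, 0, 0, 0, 0, 0, 0, 0.006, 0, 0, 0, 0, 0, 0, 0.006, 0, 0, 0, 0, 0, 0, 0.004, 0, 0, 0, 0, 0, 0, 0.002, 0, 0, 0, 0, 0])

```text
clock: 4.92
position: [0.6082, 0.1285, 0.2605]
ee_rot: [0.002, 0.715, 0.699, -0.002]
contact_force: [0.2, -2.0, 0.0]
width: -0.0
```

```bash
python3 st.py 0.042 0.262;python3 look.py 3 top side
```

```text
t 4.9167 pos [0.6082 0.1285 0.2605] wheel y 0.04559503116968038 F [ 0.1583 -1.9802  0.0054] w -6.328187298197732e-06 q [ 0.0999  0.3335  1.3486 -0.006   1.4592  0.1244]
to go tool: [-0.0036 -0.0034 -0.0015] rot [ 0.0011  0.0058 -0.0043] T [0.6047 0.125  0.262 ]
top [327.7 235.7] 64 ball angle 27.0
top [238.4 242.6] 42 ball angle -90.75
top [361.4 243.3] 36 ball angle 84.5
top [333.1 249. ] 23 ball angle 146.5
top r60-90 hist {20: 42, 40: 10, 50: 67, 60: 8, 80: 43, 140: 9}
side [315.3 237.4] 17 ball angle -17.5
side [309.5 244.5] 18 ball angle -24.0
side [321.3 245.1] 35 ball angle -23.5
side [315.2 256.3] 57 ball angle -33.0
side [311.8 325. ] 90 ball angle -96.25
side r60-90 hist {-160: 8, -150: 30, -100: 12, -90: 70, -40: 18}
```

View pics/side3.png

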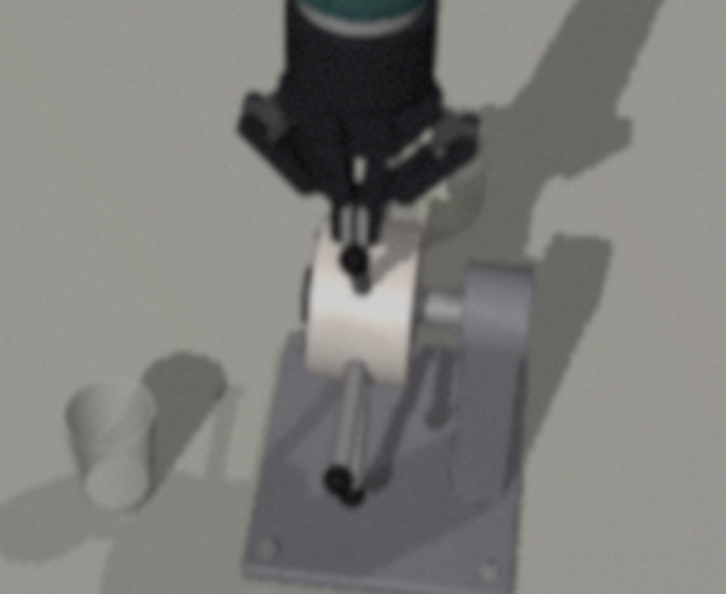

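Request:
apply_moves(moves=[0, -0.006, 0, -0.002, 0, 0, 0, 0, -0.004, 0, -0.01, 0, 0, 0, 0, 0, 0, -0.025, 0, 0, 0, 0, 0, 0, -0.03, 0, 0, 0, 0, -0.01, 0, -0.02, 0, 0, 0, 0, -0.03, 0, 0, 0, 0, 0, 0, -0.035, 0, 0, 0, 0, 0, 0, -0.035, 0, 0, 0, 0, 0])

```text
clock: 5.68
position: [0.6053, 0.0132, 0.3572]
ee_rot: [-0.0, 0.712, 0.703, 0.005]
contact_force: [0.7, -0.4, -0.1]
width: 0.0004
```

```bash
python3 st.py -0.105 0.266
```

```text
t 5.6833 pos [0.6053 0.0132 0.3572] wheel y -0.06977655928330888 F [ 0.6546 -0.4213 -0.072 ] w 0.00039027990566888076 q [-0.0978  0.2805  1.1954  0.0077  1.6605 -0.0844]
to go tool: [-0.0359 -0.0036  0.0909] rot [ 0.0058 -0.0073  0.0069] T [ 0.6018 -0.022   0.266 ]
```

Request:
apply_moves(moves=[0, -0.02, 0, 0, 0, 0, 0, 0, -0.012, -0.002, 0, 0, 0, 0, 0, -0.002, 0, 0.02, 0, 0, 0, 0, 0, 0, 0.025, 0, 0, 0, 0, 0, 0, 0.02, 0, 0, 0, 0, 0, 0, 0.014, 0, 0, 0, 0, 0, 0, 0.004, 0, 0, 0, 0, 0, 0, 0, 0, 0, 0])

```text
clock: 6.35
position: [0.6054, -0.0344, 0.2831]
ee_rot: [0.007, 0.717, 0.697, 0.011]
contact_force: [-0.4, 0.0, 0.8]
width: -0.0002
```

```bash
python3 st.py 0.05 0.266;python3 look.py 4 top
```

```text
t 6.35 pos [ 0.6054 -0.0344  0.2831] wheel y -0.1173268117748301 F [-0.4421  0.0151  0.7615] w -0.00018104761865284796 q [-0.1775  0.2873  1.3619  0.0101  1.4691 -0.1501]
to go tool: [ 0.1672 -0.0057  0.0181] rot [ 0.0245 -0.0064 -0.0087] T [0.6049 0.133  0.266 ]
top [260.6 235.4] 56 ball angle -32.0
top [238.4 242.6] 42 ball angle -90.75
top r60-90 hist {-100: 32, -90: 50, -40: 22, -30: 36, 20: 42, 80: 27}
```

Request:
apply_moves(moves=[0, 0.003, -0.001, 0.006, 0.006, 0, 0, 0, 0.004, -0.001, 0.006, 0.006, 0, 0, 0, 0.004, -0.001, 0.003, 0.006, 0, 0, 0, 0.004, 0, 0, 0.003, 0, 0, 0, 0.005, 0, 0, 0, 0, 0, 0, 0.005, 0, 0, 0, 0, 0, 0, 0.005, 0, 0, 0, 0, 0, 0, 0.005, 0, 0, 0, 0, 0])

```text
clock: 7.07
position: [0.6064, 0.0043, 0.2727]
ee_rot: [0.002, 0.717, 0.697, 0.006]
contact_force: [0.2, -0.6, 0.6]
width: -0.0
```

```bash
python3 st.py 0.05 0.268
```

```text
t 7.0667 pos [0.6064 0.0043 0.2727] wheel y -0.07867053751017453 F [ 0.1583 -0.6014  0.5564] w -4.627268570728817e-05 q [-0.1119  0.2986  1.3706  0.0071  1.462  -0.0848]
to go tool: [ 0.1286 -0.0052  0.0054] rot [ 0.0109 -0.0061 -0.0083] T [0.6049 0.133  0.268 ]
```

Request:
apply_moves(moves=[0, 0.005, 0, 0.001, 0, 0, 0, 0, 0.005, 0, 0.001, 0, 0, 0, 0, 0.006, 0, 0.001, 0, 0, 0, 0, 0.006, 0, 0.001, 0, 0, 0, 0, 0.006, 0, 0, 0, 0, 0, 0, 0.006, 0, 0, 0, 0, 0, 0, 0.006, 0, 0, 0, 0, 0, 0, 0.006, 0, 0, 0, 0, 0])

```text
clock: 7.73
position: [0.6082, 0.0518, 0.2709]
ee_rot: [0.006, 0.717, 0.697, 0.005]
contact_force: [0.2, -2.4, 1.1]
width: 0.0
```

```bash
python3 st.py 0.05 0.268;python3 look.py 5 top side
```

```text
t 7.7333 pos [0.6082 0.0518 0.2709] wheel y -0.03115198565610092 F [ 0.1968 -2.4138  1.0896] w 8.75157537175827e-06 q [-0.0284  0.3036  1.3678 -0.001   1.4556  0.0003]
to go tool: [ 0.0811 -0.0057  0.0027] rot [ 0.0147  0.0011 -0.009 ] T [0.6049 0.133  0.268 ]
top [245. 240.] 85 ball angle -54.0
top [356.8 240.2] 45 ball angle 64.5
top r60-90 hist {-120: 9, -60: 16, -50: 8, 50: 11, 60: 46, 120: 42}
side [321.3 214.1] 127 ball angle 8.25
side [312.4 285. ] 56 ball angle -55.5
side [318.9 313.4] 14 ball angle -174.25
side [310.7 333.5] 52 ball angle -119.0
side r60-90 hist {-180: 16, -120: 65, -110: 27, -60: 21, -10: 31, 0: 48, 20: 20, 30: 16}
```

Request:
apply_moves(moves=[0, 0.006, 0, 0, 0, 0, 0, 0, 0.006, 0, 0, 0, 0, 0, 0, 0.006, 0, 0, 0, 0, 0, 0, 0.006, 0, 0, 0, 0, 0, 0, 0.006, 0, 0, 0, 0, 0, 0, 0.006, 0, 0, 0, 0, 0, 0, 0.006, 0, 0, 0, 0, 0, 0, 0.004, 0, 0, 0, 0, 0])

```text
clock: 8.5
position: [0.6089, 0.1021, 0.2684]
ee_rot: [0.004, 0.717, 0.697, 0.003]
contact_force: [0.2, -2.6, -1.6]
width: 0.0002
```

```bash
python3 st.py 0.042 0.268;python3 look.py 6 top side
```

```text
t 8.5 pos [0.6089 0.1021 0.2684] wheel y 0.019203577596884607 F [ 0.1735 -2.601  -1.6041] w 0.00022641150703602678 q [ 0.055   0.3178  1.3529 -0.0025  1.4603  0.0835]
to go tool: [ 0.0228 -0.0048  0.0003] rot [ 0.0108  0.0017 -0.0086] T [0.6047 0.125  0.268 ]
top [341.7 237.2] 60 ball angle 41.5
top [237.7 240.8] 39 ball angle -79.0
top [359.7 245.3] 31 ball angle 99.75
top [262.7 248.1] 19 ball angle -136.5
top r60-90 hist {-140: 10, -80: 55, 30: 52, 40: 6, 90: 57, 100: 11}
side [316.8 223.3] 13 ball angle -3.75
side [310.8 230.4] 16 ball angle -11.75
side [319.2 237. ] 112 ball angle -16.5
side [310.  311.6] 60 ball angle -79.25
side [312.5 333.2] 41 ball angle -134.5
side r60-90 hist {-140: 43, -80: 66, -30: 43, 0: 26, 30: 6, 90: 4}
```

View pics/top6.png

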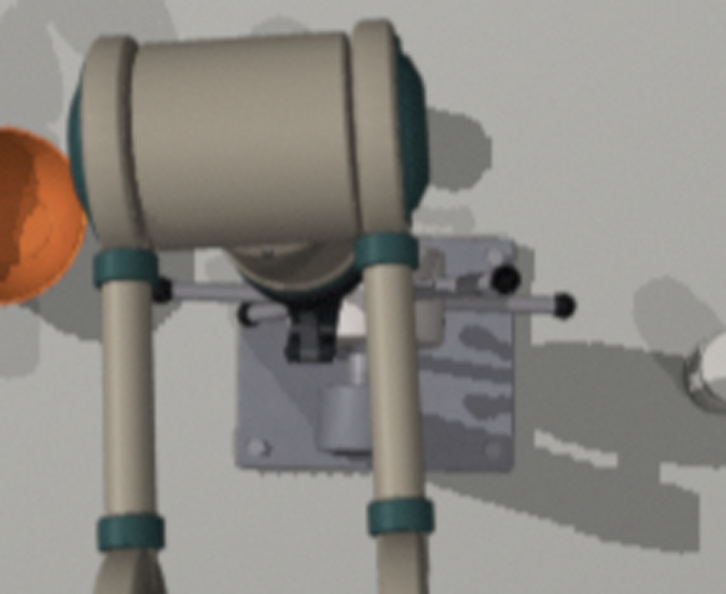

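Request:
apply_moves(moves=[0, 0.004, 0, 0, 0, 0, 0, 0, 0.004, 0, 0, 0, 0, 0, 0, 0.004, 0, 0, 0, 0, 0, 0, 0.003, 0, 0, 0, 0, 0, 0, 0.003, 0, 0, 0, 0, 0, 0, 0.002, 0, 0, 0, 0, 0, 0, 0, 0, 0, 0, 0, 0, 0, 0, 0, 0, 0, 0, 0])

```text
clock: 9.27
position: [0.6095, 0.1239, 0.2687]
ee_rot: [0.005, 0.717, 0.697, 0.003]
contact_force: [0.2, -1.7, 0.3]
width: -0.0
```

```bash
python3 st.py 0.042 0.268;python3 look.py 7 top side
```

```text
t 9.2667 pos [0.6095 0.1239 0.2687] wheel y 0.041001227533203434 F [ 0.1686 -1.6706  0.3327] w -1.2720589277031661e-05 q [ 0.0906  0.3248  1.3418 -0.0031  1.4644  0.119 ]
to go tool: [ 0.001  -0.0048  0.0006] rot [ 0.0108  0.0019 -0.0085] T [0.6047 0.125  0.268 ]
top [332.1 236. ] 61 ball angle 31.25
top [237.6 242. ] 40 ball angle -86.25
top [361.3 244. ] 34 ball angle 89.75
top [329.9 249.6] 19 ball angle 150.25
top r60-90 hist {-90: 4, 0: 54, 20: 37, 30: 8, 80: 64, 90: 10}
side [309.4 239.3] 17 ball angle -19.75
side [318. 247.] 109 ball angle -25.25
side [310.  319.7] 60 ball angle -88.75
side [313.5 330.1] 37 ball angle -145.25
side r60-90 hist {-150: 41, -90: 73, -40: 24, -30: 4, -10: 21, 80: 12}
```

Request:
apply_moves(moves=[0, -0.004, 0, -0.003, 0, 0, 0, 0, -0.003, 0, -0.01, 0, 0, 0, 0, 0, 0, -0.025, 0, 0, 0, 0, 0, 0, -0.035, 0, 0, 0, 0, 0, -0.02, -0.035, 0, 0, 0, 0, 0, -0.035, -0.01, 0, 0, 0, 0, 0, -0.035, 0, 0, 0, 0, 0, 0, -0.035, 0, 0, 0, 0])

```text
clock: 10.03
position: [0.4863, 0.1212, 0.3925]
ee_rot: [0.002, 0.718, 0.696, 0.007]
contact_force: [-0.0, 0.5, 0.3]
width: 0.0
```

Request:
apply_moves(moves=[0, 0, -0.035, 0, 0, 0, 0, 0, 0, -0.035, 0, 0, 0, 0, 0, 0, -0.03, 0, 0, 0, 0, 0, 0, -0.02, 0, 0, 0, 0, 0, 0, 0, 0, 0, 0, 0, 0, 0, 0, 0, 0, 0, 0, 0, 0, 0, 0, 0, 0, 0, 0, 0, 0, 0, 0, 0, 0])

```text
clock: 10.7
position: [0.3542, 0.1264, 0.4015]
ee_rot: [0.004, 0.717, 0.697, 0.017]
contact_force: [-0.2, -0.3, -0.4]
width: 0.0001
```

```bash
python3 st.py 0.042 0.268;python3 look.py 8 top side; python3 - <<'E'
from h import *
# bystanders: full pics diff
for n in("top","side"):
    a=load(n+"8"); cv2.imwrite(f"pics/{n}8full.png",a["image"][:,:,::-1])
E
```

```text
t 10.7 pos [0.3542 0.1264 0.4015] wheel y 0.03849639251478461 F [-0.2065 -0.3132 -0.4284] w 9.849535120516705e-05 q [ 0.1442 -0.109   1.5304  0.0132  1.6877  0.1751]
to go tool: [0.0034 0.2463 0.1409] rot [ 0.0299 -0.0184 -0.0095] T [0.6047 0.125  0.268 ]
top [264.4 235. ] 59 ball angle -28.25
top [332.2 236. ] 62 ball angle 31.25
top [237.6 242. ] 40 ball angle -86.25
top [361.3 244. ] 34 ball angle 89.75
top [271.3 248.9] 15 ball angle -146.5
top [329.8 249.6] 21 ball angle 150.5
top r60-90 hist {-90: 74, -30: 49, -10: 32, 0: 54, 20: 39, 30: 5, 80: 61, 90: 13}
side [323.9 204.1] 38 ball angle 31.0
side [316.1 251.3] 64 ball angle -29.0
side [310.  319.8] 61 ball angle -88.75
side [313.5 330. ] 39 ball angle -145.5
side r60-90 hist {-150: 41, -90: 75, -40: 23, -30: 4, -10: 81, 0: 32, 20: 57, 30: 5, 80: 11}
```

View pics/top8full.png

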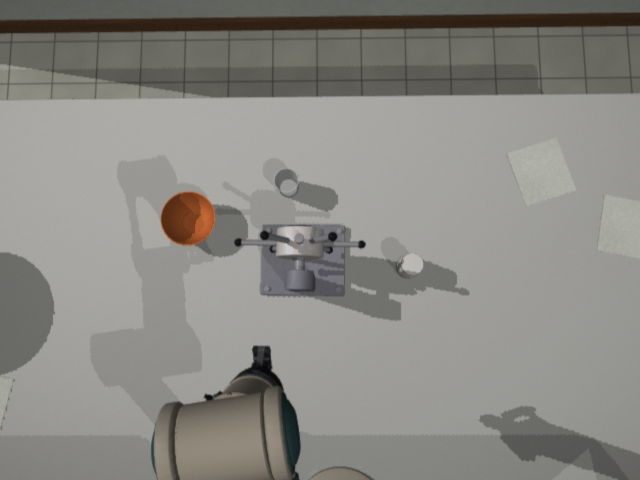

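View pics/side8full.png

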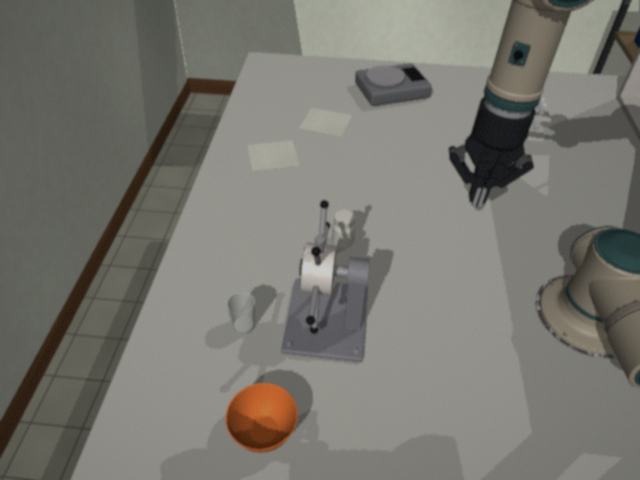

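The pictures show the stem cap on top of the drum at about (299, 238) in the top view. The top balls are at -28° and +31°, so the stem is about 1° from up. The bowl (188, 218), beaker (289, 187) and jar (412, 265) are at their starting pixels, and the arm is clear.

```bash
python3 - <<'E'
from rig import workorder, manip
print(manip.get_state()["clock"]); print(workorder.sign_off())
E
```

```text
10.8
the job is handed in; nothing more can be done
None
```

The filling stem now points up to within about 1–2° (limit about 6°), and I handed the job in at 10.8 s on the robot's clock. Sign-off gives no verdict.

- **What I did:** The stem started about 118° from up, on the right. I closed the fingers, pointed them down, and pushed two spokes one after the other to the left over the top, about 60° each. Nothing was gripped. The fingertips were planned to pass about 15–20 mm above the stem cap. I then backed the arm away.
- **Wheel:** After the arm withdrew, all six balls in the top view and four in the side view put the stem at +1 to +2° in most readings. One side-view ball and two in the top view disagreed, by up to about 4.5°. The balls stayed within 0.3 pixel in the two picture sets taken before and after the arm withdrew, so the wheel is standing still.
- **Forces:** The tool force read at most about 4.5 N at the end of each move call (limit 25 N). I have no readings from inside the moves.
- **Bystanders:** Bowl, jar and beaker looked unmoved in both camera views. I judged this by eye and did not measure it. In the last pictures the arm touched nothing.

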